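# Hand-crank a stuck vial tray out of an autosampler

### The job

The autosampler lost power with its vial tray inside. Take the loose hand crank out of its stand, put its hex end down the blue port on top of the white module and feel gently for the hidden hex drive until the crank drops fully home, then wind it clockwise until the tray has come all the way out to its stop. Do not force the crank, do not touch the tray, do not disturb the bottles, the box or the tin, and leave the crank seated in the port.

Things in the scene. Friction and masses are not known exactly. Their poses are not given: they have to be found in the camera images.
- module: Fixed white autosampler, 340 (x) x 300 (y) x 140 mm high; origin under the port, at the centre of its underside, x to its front. Its drive resists turning with about 0.15 Nm and drives the tray: clockwise seen from above moves the tray out, 60 mm per turn (0.75 to 1 turn needed), to a hard stop at 60 mm, where 5 to 10 N at the handle is enough.
- port (a point): Centre of the mouth of the round bore (36.6 mm diameter, 33 mm deep, no lead-in) in the module's blue 80 x 80 mm port block; 148 mm above the bench, 8 mm above the white lid. z up, x to the module's front, where the tray comes out. Straight below it, out of sight, sits the hex socket of the drive.
- drive (a point): Centre of the hidden hex socket's floor, 53 mm straight below the port's mouth (fixed: does not turn). The socket is 18 mm deep, 30 mm across flats plus 1.6 mm play; its angle is unknown. A hex end more than about 6 degrees off one of the six fitting angles stops on its rim, 35 to 40 mm below the mouth; aligned, it drops about 15 mm further.
- tray: Vial tray at the module's front (grey panel 220 x 50 mm, rows of vials behind); origin near the centre of its panel, axes as the port's. It slides along x: origin 174 mm ahead of the port (module x) when fully in, 234 mm when fully out; 2 to 15 mm out at the start. It moves only with the drive; do not touch it.
- crank: The loose hand crank as a whole, about 0.3 kg; its origin and axes are those of its tip.
- crank_tip (a point): Centre of the underside of the upright crank's hex end, on its turning axis. Above it: steel hex 30 mm across flats (34.6 over corners), 28 mm long, with 5 mm lead-in; round shaft 33 mm; flat arm 22 mm wide, 64 to 74 mm up, reaching 73 mm out along x; total height 116 mm. z up, x from the axis to the handle; hex flats face +y and -y.
- crank_grip (a point): Centre of the crank's red grip block, 22 x 22 x 42 mm, on the crank's axis 95 mm above the tip, faces along the crank's x and y; the handle stands beside it on the +x side, so take it across y.
- crank_knob (a point): Centre of the crank's black handle, an upright round sleeve of 22 mm diameter and 40 mm height, 65 mm from the crank's axis along the crank's x, 96 mm above the tip; the sleeve spins freely about its own upright axis.
- stand_hole0 (a point): Centre of the mouth of the round hole (38 mm diameter, 50 mm deep) in the fixed grey stand, 75 x 75 x 60 mm high, in which the crank stands at the start.
- solvent_bottle: Clear bottle with a blue cap, 86 mm diameter, 180 mm high, loose; origin at the centre of its underside. Leave alone.
- amber_bottle: Amber bottle with a blue cap, 72 mm diameter, 150 mm high, loose; origin at the centre of its underside. Leave alone.
- tip_box: Orange open box 120 x 85 x 50 mm, loose; origin at the centre of its underside. Leave alone.
- cap_tin: Flat aluminium tin, 56 mm diameter, 20 mm high, loose on the module's lid, behind and left of the port; origin at the centre of its underside. Leave alone.
Mind the look-alikes: they are no part of the job. Of the things that look like the crank, the largest one is meant.

How it is judged (in metres and radians):
On the way, in this order (a step that is already met when the one before it is completed fails the run):
1. the crank is fully home in the hex drive, with the tray still in (z of crank_tip in the frame of port below -0.047 m and horizontal distance between crank_tip and port below 0.006 m and angle between crank_tip's own z axis and vertical below 0.12 rad and x of tray in the frame of port below 0.214 m), for 0.2 s.
2. the tray is wound out to its stop with the crank still home (x of tray in the frame of port above 0.229 m and z of crank_tip in the frame of port below -0.044 m), for 0.1 s.
At the end, for the whole second after the job is handed in: The tray is out to its stop (within 5 mm: at least 55 of 60 mm) and the crank is left at rest and upright in the port, seated in the hex drive (tip at least 44 mm below the port's mouth) (all of step 2 and horizontal distance between crank_tip and port below 0.006 m and angle between crank_tip's own z axis and vertical below 0.12 rad and linear speed of crank below 0.02 m/s and linear speed of tray below 0.01 m/s); the robot touches nothing.
It fails at once if the crank is forced: more than 40 N between it and the module or drive before it is home, or more than 160 N at any time ((contact force between crank and module above 40 N and z of crank_tip in the frame of port above -0.047 m) or contact force between crank and module above 160 N).
It fails at once if the robot touches the tray (contact force between any of the fingers, the arm, crank and tray above 1 N).
It fails at once if a bottle, the box or the tin is moved by more than 30 mm (distance of any of solvent_bottle, amber_bottle, tip_box, cap_tin from where it was at the start of the episode above 0.03 m).
It fails at once if a bottle is tipped over (angle between any of solvent_bottle, amber_bottle's own z axis and vertical above 0.35 rad).
It also fails if it takes over 72 s, if anything falls off the work surface, if the arm or the gripper's body presses on something with over 40 N, if the wrist force passes 120 N, or if a joint passes its speed limit or range.

### The arm

A 6-joint arm with a two-finger parallel gripper is mounted at the origin on the work surface. World frame = base frame: x ahead of the robot, y to its left, z up, the work surface at z = 0. Lengths are in m, angles in degrees, forces in N, time in s.
With the tool pointing down it reaches from about 0.4 to 0.825 m from the base axis. Payload 7 kg.
Tool frame: the origin (TCP) lies at the centre of the arm's flange, where the gripper is bolted on; the fingertips stand 178 mm ahead of it and the grasp point (between the pads) lies 159 mm ahead of it (r.tips_ahead is the z of the fingertips in the tool frame, in m); z points along the fingers, y is the line along which they close (so a half turn about z gives the same grasp; the last joint's range is limited). The gripper opens to 88 mm and grips with 3 to 60 N. Pads are 19 mm wide; open, the fingers measure 130 mm over their backs; the gripper's body (78 mm by 193 mm) begins 47 mm behind the grasp point.
Start: joints at [92.367, 20.546, 0.682, 0, -70.136, -16.507], TCP at [0.165, 0.655, 0.405] pointing down, gripper open.
Joint ranges: [-176.03, 176.03], [-82.01, 121.73], [-58.28, 71.71], [-173.87, 95.51], [-174.79, -0.11], [-173.66, 173.66]. Speed limits (degrees/s): [136.94, 136.94, 172.46, 180, 180, 180].

### API

Orientations are given as [roll, pitch, yaw] about the fixed x, y, z axes, in that order (R = Rz(yaw) Ry(pitch) Rx(roll)).
In Python, from plant import r gives the robot as it stands. The module is installed in compiled form; this text tells all that it offers.
- The arm moves only by the shell command python3 -m pendant 'ROWS' [FORCE]. ROWS is JSON, a list that holds one entry, the list of rows, each a list of 7 numbers: the shift along the tool's x, y, z in m, then the turn, a rotation vector about the tool's x, y, z in degrees, then the gripper command: -1 is shut, 1 is fully open, values between are in proportion. A call has 1 to 5 rows; each row is the pose to reach, as a shift and turn from the pose commanded when the call began, along the tool's axes at that moment; what a row does not reach only later rows make up. A row lasts 1/10 s, in which the tool goes at most 50 mm and 8.59 degrees, less where a joint would pass 70% of its speed; a pose out of reach is approached as far as the arm can. A call with a gripper value outside its range is refused whole. The fingers move at their own pace and stop on an object; FORCE is the grip in N (left out, the last holds). Time passes only in rows, so rows that repeat a pose let the fingers close. It gives the time, the measured TCP pose, the force, the opening and the grip force at its end, in the units of the state.
- r.get_state(): the state, without advancing time (a new reading comes with each control period).
- r.capture(name): name is "side" or "top"; returns the picture (400x640x3 uint8, red, green, blue); there is no depth.
- r.camera_params(name): a dict with "fx", "fy", "cx", "cy" (pixels), "R" (3x3) and "t" (3): a world point X has camera coordinates R X + t. Camera axes: x right, y down, z forward; pixel columns grow to the right and rows downward; lengths in m; the calibration is good to about 2 mm. A picture is of the moment at which its call begins. camera_params takes no time and is no camera call.
- r.close_job(): hands the job in; it is judged then, once.
The state is a dict: "time_s": time; "joints": joint angles; "qd": joint speeds; "joint_torque": joint torques, N m; "tcp_pos": TCP position; "eef_rot": TCP orientation; "contact_force": force on the tool from outside, world axes, zero at the start; "moment": the same for the moment, N m; "gripper_width": finger opening in m; "gripper_force": force on a finger pad.
Only numpy, scipy, OpenCV 4.12 (cv2) and the standard library are available. Lean on these libraries where they do the work, as an engineer would, in place of code of your own. Each camera call takes 0.05 s, during which the arm holds its last target. There are 200 camera calls.

## Working session

There is one attempt and no reset: what is moved stays moved. The work goes in short steps, Python scripts to look and compute and a shell command to move; the robot and the scene stay as the last step left them, time stands still between calls to the robot, and variables do not carry over. Pictures are saved under pics/ and viewed, at most 10 in all, crops included, and the job is handed in when it is done.

```bash
ls; mkdir -p pics; python3 - <<'E'
from plant import r
import cv2
for n in("side","top"):
    im=r.capture(n); cv2.imwrite(f"pics/{n}0.png",im[:,:,::-1])
    p=r.camera_params(n); print(n,p)
print(r.get_state())
E
```

```text
pics
side {'fx': 439.5332119720107, 'fy': 439.5332119720107, 'cx': 323.7600816065812, 'cy': 197.924853034798, 'R': array([[ 0.99381696, -0.11101455,  0.00190194],
       [-0.07433129, -0.67795313, -0.73133742],
       [ 0.08247852,  0.72667416, -0.68201317]]), 't': array([-0.56264109,  0.1181409 ,  1.55330864])}
top {'fx': 467.6256900138855, 'fy': 467.6256900138855, 'cx': 316.8039233414053, 'cy': 190.74742585258187, 'R': array([[-0.01278251, -0.99990993,  0.00409029],
       [-0.99103145,  0.01212463, -0.13307767],
       [ 0.13301609, -0.00575467, -0.99109717]]), 't': array([0.02236543, 0.60743588, 1.46590691])}
{'time_s': 0.1, 'joints': array([ 9.23660322e+01,  2.05855129e+01,  6.39048699e-01, -1.62222242e-02,
       -7.01349399e+01, -1.65075788e+01]), 'qd': array([ 0.00823791, -0.03513225,  0.10270446,  0.05570872,  0.01441355,
       -0.0158551 ]), 'joint_torque': array([-1.60449283e-03, -5.84163058e+01,  2.93752635e+01,  7.01559439e+00,
        1.02114133e-02, -4.48985190e-05]), 'tcp_pos': array([0.16487246, 0.65437676, 0.40384166]), 'eef_rot': array([ 1.79917618e+02, -8.51001304e-03, -1.41470637e+01]), 'contact_force': array([-0.34567535,  0.00093904,  0.5850927 ]), 'moment': array([-0.00955583,  0.01470607,  0.04078384]), 'gripper_force': 0.0, 'gripper_width': 0.08787851989346022}
```

View pics/side0.png

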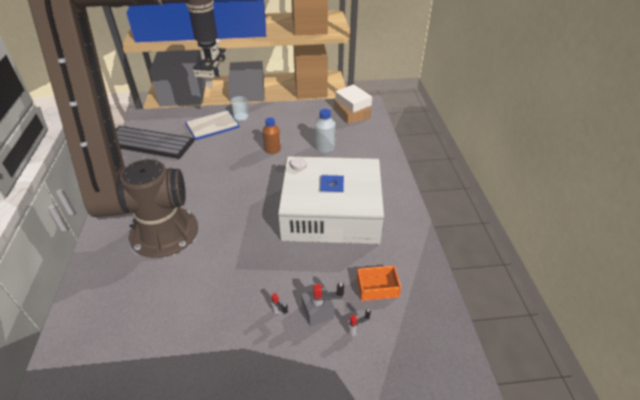

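View pics/top0.png

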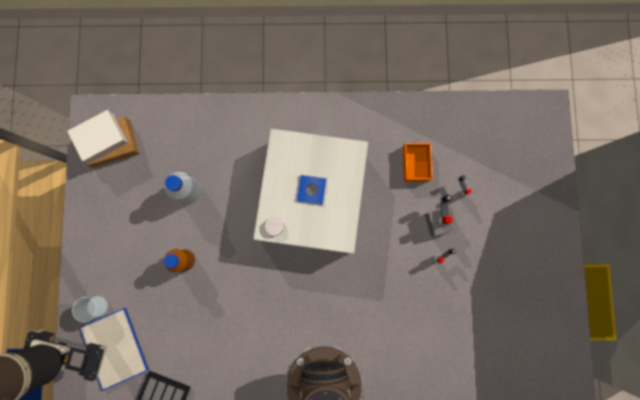

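The side view shows three crank-like objects, with red grips at (318,292), (277,300) and (354,322). In the top view they are at (447,220), (440,260) and (468,190). The one at side (318,292) / top (447,220) is the largest and stands in the grey stand, so it fits the description. The port block is at side (332,183) / top (312,190). The tin lies behind and left of it, so the module's front points to world +x.

```bash
cat > h.py <<'E'
import numpy as np, cv2
from plant import r
def ray(n,uv):
    p=r.camera_params(n);R=np.array(p["R"]);t=np.array(p["t"])
    d=R.T@np.array([(uv[0]-p["cx"])/p["fx"],(uv[1]-p["cy"])/p["fy"],1]);return -R.T@t,d
def plane(n,uv,z):
    o,d=ray(n,uv);return o+d*(z-o[2])/d[2]
def tri(a,b):
    (o1,d1),(o2,d2)=ray("side",a),ray("top",b)
    s=np.linalg.lstsq(np.c_[d1,-d2],o2-o1,rcond=None)[0]
    p,q=o1+s[0]*d1,o2+s[1]*d2;return (p+q)/2,np.linalg.norm(p-q)
def proj(n,X):
    p=r.camera_params(n);c=np.array(p["R"])@X+p["t"];return np.array([p["fx"]*c[0]/c[2]+p["cx"],p["fy"]*c[1]/c[2]+p["cy"]])
def blobs(im,col,mn=6):
    h=cv2.cvtColor(im,cv2.COLOR_RGB2HSV)
    m={'red':((h[...,0]<6)|(h[...,0]>172))&(h[...,1]>150)&(h[...,2]>60),
       'blue':(abs(h[...,0].astype(int)-115)<12)&(h[...,1]>130)&(h[...,2]>60),
       'black':(h[...,2]<45)}[col].astype(np.uint8)
    k,l,s,c=cv2.connectedComponentsWithStats(m)
    return [(c[i].round(1).tolist(),s[i].tolist()) for i in range(1,k) if s[i,4]>=mn],l
E
python3 - <<'E'
from h import *
for n,roi in (("side",(255,260,400,345)),("top",(395,130,490,275))):
    im=r.capture(n)
    x0,y0,x1,y1=roi
    for col in('red','black','blue'):
        for c,s in blobs(im,col)[0]:
            if (x0<c[0]<x1 and y0<c[1]<y1) or (col=='blue' and 250<c[0]<380): print(n,col,c,s)
    f=8 if n=="side" else 8
    a=im[275:325,265:375] if n=="side" else im[165:265,410:480]
    cv2.imwrite(f"pics/{n}c.png",cv2.resize(a,None,fx=6 if n=="side" else 5,fy=6 if n=="side" else 5,interpolation=2)[:,:,::-1])
a=cv2.resize(cv2.imread("pics/sidec.png"),(660,300));b=cv2.imread("pics/topc.png")
b=cv2.rotate(b,cv2.ROTATE_90_COUNTERCLOCKWISE)
b=cv2.resize(b,(429,300)); 
o=np.zeros((600,660,3),np.uint8);o[:300]=a;o[300:,:429]=b
cv2.imwrite("pics/crop1.png",o)
E
```

```text
side red [317.1, 290.9] [314, 285, 7, 13, 88]
side red [274.8, 297.9] [272, 294, 6, 9, 39]
side red [353.2, 320.0] [351, 316, 6, 9, 46]
side blue [325.1, 113.3] [321, 110, 9, 8, 63]
side blue [269.8, 121.2] [266, 118, 8, 7, 44]
side blue [331.5, 183.0] [321, 176, 22, 15, 242]
top red [467.9, 191.0] [465, 189, 7, 5, 24]
top red [447.1, 219.3] [443, 216, 10, 8, 66]
top red [440.6, 259.6] [438, 257, 6, 6, 29]
top black [460.7, 179.0] [460, 178, 3, 3, 7]
top black [444.2, 199.4] [442, 196, 6, 7, 29]
top black [449.7, 251.6] [448, 250, 4, 4, 9]
top blue [310.9, 189.7] [298, 176, 27, 28, 482]
```

View pics/crop1.png

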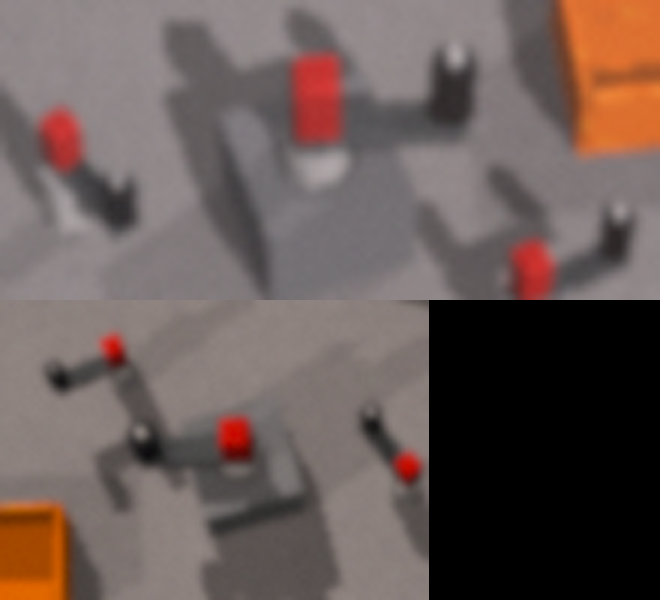

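The crop shows the middle crank, red grip at side (317,291), standing in the grey stand and clearly the largest. The two smaller ones lie or stand loose at (275,298) and (353,320). The middle one is the crank meant.

```bash
python3 - <<'E'
from h import *
np.set_printoptions(precision=4,suppress=True)
S,T=r.capture("side"),r.capture("top")
print("grip",tri((317.1,290.9),(447.1,219.3)))
hs=cv2.cvtColor(S,cv2.COLOR_RGB2HSV)
# black knob in the side view: darker threshold
m=(hs[...,2]<75).astype(np.uint8);k,l,s,c=cv2.connectedComponentsWithStats(m[275:320,325:360])
print([(c[i]+[325,275],s[i]) for i in range(1,k) if s[i,4]>5])
print("plane top grip",plane("top",(447.1,219.3),.126),"knob top",plane("top",(444.2,199.4),.118))
# port block
for n,im,seed in(("side",S,(331,183)),("top",T,(311,190))):
    b,l=blobs(im,'blue')
    i=[j for j in range(1,l.max()+1) if (lambda q:abs(q[:,1].mean()-seed[0])<4 and abs(q[:,0].mean()-seed[1])<4 and len(q)>100)(np.argwhere(l==j))][0]
    cn=max(cv2.findContours((l==i).astype(np.uint8),0,1)[0],key=cv2.contourArea)
    q=cv2.convexHull(cn); rect=cv2.minAreaRect(q);M=cv2.moments(q)
    print(n,rect,M['m10']/M['m00'],M['m01']/M['m00'])
    cen=(M['m10']/M['m00'],M['m01']/M['m00']);print("  at .148",plane(n,cen,.148))
    if n=="top":
        w=np.array([plane(n,p,.148)[:2] for p in q[:,0].astype(float)]);print("  world rect",cv2.minAreaRect(w.astype(np.float32)*1000))
        tc=cen
    else: sc=cen
print("port tri",tri(sc,tc))
# lid edges in top view
h=cv2.cvtColor(T,cv2.COLOR_RGB2HSV);m=((h[...,2]>170)&(h[...,1]<60)).astype(np.uint8)
k,l,s,c=cv2.connectedComponentsWithStats(m);i=l[160,330];cn=max(cv2.findContours((l==i).astype(np.uint8),0,1)[0],key=cv2.contourArea)
w=np.array([plane("top",p,.14)[:2] for p in cn[:,0].astype(float)]);print("lid",cv2.minAreaRect(w.astype(np.float32)*1000))
a=np.vstack([cv2.resize(S[150:250,270:400],(520,400),interpolation=2)]);
b=cv2.resize(T[120:260,245:380],(270*2,280*2),interpolation=2)
o=np.zeros((560,800,3),np.uint8);o[:300,:390]=cv2.resize(a,(390,300));o[:420,395:800]=cv2.resize(b,(405,420))
cv2.imwrite("pics/port.png",o[:,:,::-1])
E
```

```text
grip (array([ 0.5051, -0.3826,  0.1048]), np.float64(0.001767167914470203))
[(array([339.4561, 290.9474]), array([11, 11,  8, 10, 57], dtype=int32))]
plane top grip [ 0.5045 -0.3766  0.126 ] knob top [ 0.5659 -0.373   0.118 ]
side ((331.493408203125, 183.0995635986328), (20.68741226196289, 13.569876670837402), 3.814074993133545) 331.5268022181146 183.05606900800984
  at .148 [0.5957 0.0251 0.148 ]
top ((310.93994140625, 189.41998291015625), (24.890159606933594, 24.607318878173828), 8.130102157592773) 310.9777220829852 189.46616541353384
  at .148 [0.5973 0.0328 0.148 ]
  world rect ((597.5946655273438, 32.82148361206055), (74.36727905273438, 74.27864074707031), 81.10479736328125)
port tri (array([0.5975, 0.0328, 0.1413]), np.float64(0.0014976424272228309))
lid ((599.5245971679688, 31.831832885742188), (301.5123291015625, 340.816162109375), 81.33804321289062)
```

View pics/port.png

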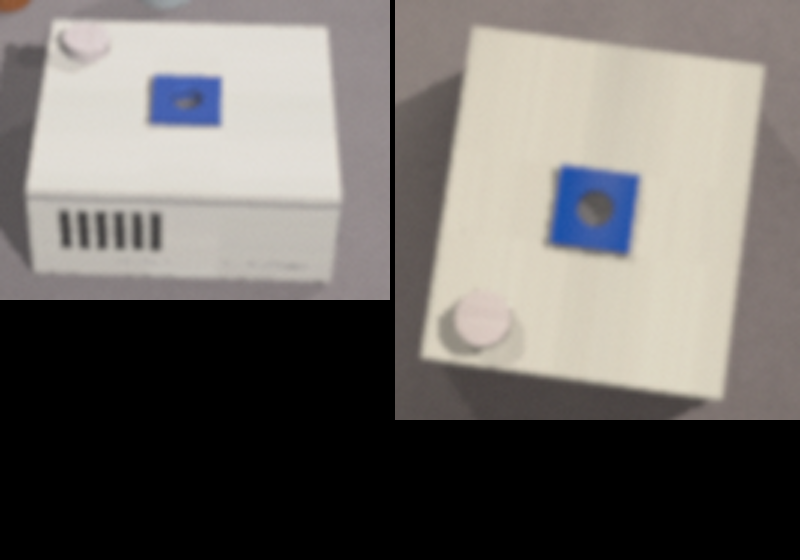

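Top crop: the bore centre is at about (311.5,189.4), in the middle of the blue block. The block and lid rectangles give a module yaw of about -9°, and the tin is at the rear left. I'll set off around the base, over the module.

```bash
cat >> h.py <<'E'
from scipy.spatial.transform import Rotation as Ro
def st():
    s=r.get_state();print("t%.1f"%s["time_s"],"tcp",s["tcp_pos"].round(4),"rpy",s["eef_rot"].round(1),"j",s["joints"].round(0),"F",s["contact_force"].round(1),"w %.4f"%s["gripper_width"]);return s
def go(x,y,z,yaw):
    s=st();R=Ro.from_euler("xyz",s["eef_rot"],degrees=True)
    D=R.inv()*Ro.from_euler("xyz",[180,0,yaw],degrees=True)
    print("row",R.inv().apply(np.array([x,y,z])-s["tcp_pos"]).round(4),D.as_rotvec(degrees=True).round(2))
E
python3 -c "
from h import *
print('knob',tri((339.5,290.9),(444.2,199.4)))
go(.5,.4,.42,-14.1);go(.6,.1,.42,-14.1);go(.505,-.381,.40,3)"
```

```text
knob (array([ 0.5688904 , -0.38042297,  0.0915327 ]), np.float64(6.383712890411444e-05))
t0.3 tcp [0.1649 0.6545 0.4043] rpy [180.   -0.  -14.1] j [ 92.  21.   1.  -0. -70. -17.] F [-1.8  1.8  0.2] w 0.0875
row [ 0.3871  0.1649 -0.0155] [ 0.03 -0.   -0.04]
t0.3 tcp [0.1649 0.6545 0.4043] rpy [180.   -0.  -14.1] j [ 92.  21.   1.  -0. -70. -17.] F [-1.8  1.8  0.2] w 0.0875
row [ 0.5574  0.4314 -0.0154] [ 0.03 -0.   -0.04]
t0.3 tcp [0.1649 0.6545 0.4043] rpy [180.   -0.  -14.1] j [ 92.  21.   1.  -0. -70. -17.] F [-1.8  1.8  0.2] w 0.0875
row [0.5828 0.921  0.0049] [  0.03   0.   -17.14]
```

```bash
python3 -m pendant '[[[0.387,0.165,-0.0155,0,0,0,1],[0.387,0.165,-0.0155,0,0,0,1],[0.387,0.165,-0.0155,0,0,0,1],[0.387,0.165,-0.0155,0,0,0,1],[0.387,0.165,-0.0155,0,0,0,1]]]'; python3 -m pendant '[[[0.155,0.066,0,0,0,0,1],[0.155,0.066,0,0,0,0,1],[0.155,0.066,0,0,0,0,1],[0.155,0.066,0,0,0,0,1],[0.22,0.20,0,0,0,0,1]]]'; python3 -c "
from h import *
go(.6,.1,.42,-14.1);go(.505,-.381,.40,3)"
```

```text
time_s: 0.8
tcp_pos: [0.365, 0.5019, 0.4142]
eef_rot: [-180.0, -0.0, -14.1]
contact_force: [0.6, 0.6, -0.3]
gripper_width: 0.0878
gripper_force: 0.0
time_s: 1.3
tcp_pos: [0.5099, 0.3533, 0.4127]
eef_rot: [180.0, 0.0, -14.1]
contact_force: [1.4, -2.0, -0.7]
gripper_width: 0.0878
gripper_force: 0.0
t1.3 tcp [0.5099 0.3533 0.4127] rpy [180.    0.  -14.1] j [ 53.  15.  -6.   0. -69.  23.] F [ 1.4 -2.  -0.7] w 0.0878
row [ 0.1492  0.2237 -0.0072] [ 0.03  0.   -0.03]
t1.3 tcp [0.5099 0.3533 0.4127] rpy [180.    0.  -14.1] j [ 53.  15.  -6.   0. -69.  23.] F [ 1.4 -2.  -0.7] w 0.0878
row [0.1745 0.7133 0.0131] [ 3.000e-02  1.000e-02 -1.713e+01]
```

```bash
python3 -m pendant '[[[0.149,0.224,-0.007,0,0,0,1],[0.149,0.224,-0.007,0,0,0,1],[0.149,0.224,-0.007,0,0,0,1],[0.149,0.224,-0.007,0,0,0,1],[0.149,0.224,-0.007,0,0,0,1]]]'; python3 -c "
from h import *
go(.505,-.381,.40,2)"
```

```text
time_s: 1.8
tcp_pos: [0.5918, 0.115, 0.4207]
eef_rot: [-180.0, -0.0, -14.1]
contact_force: [1.6, 0.7, 1.1]
gripper_width: 0.0877
gripper_force: 0.0
t1.8 tcp [0.5918 0.115  0.4207] rpy [-180.    -0.   -14.1] j [ 30.  13.  -7.  -0. -69.  46.] F [1.6 0.7 1.1] w 0.0877
row [0.0368 0.5022 0.0205] [ -0.02  -0.03 -16.12]
```

```bash
python3 -m pendant '[[[0.037,0.502,0.02,0,0,-16,1],[0.037,0.502,0.02,0,0,-16,1],[0.037,0.502,0.02,0,0,-16,1],[0.037,0.502,0.02,0,0,-16,1],[0.037,0.502,0.02,0,0,-16,1]]]' | head -2;python3 -c "
from h import *
go(.505,-.381,.40,2)"
```

```text
time_s: 2.3
tcp_pos: [0.5477, -0.1309, 0.4107]
t2.3 tcp [ 0.5477 -0.1309  0.4107] rpy [-180.    -0.     1.9] j [  6.  10. -13.   0. -67.  85.] F [ 0.7  0.3 -0.2] w 0.0875
row [-0.0509  0.2486  0.0107] [-0.   -0.04 -0.12]
```

```bash
python3 -m pendant '[[[-0.051,0.2486,0.02,0,0,0,1],[-0.051,0.2486,0.02,0,0,0,1],[-0.051,0.2486,0.02,0,0,0,1],[-0.051,0.2486,0.02,0,0,0,1],[-0.051,0.2486,0.02,0,0,0,1]]]' | head -1; python3 -m pendant '[[[0,0.01,0.035,0,0,0,1],[0,0.01,0.035,0,0,0,1],[0,0.01,0.035,0,0,0,1]]]' | head -2;python3 -c "
from h import *
go(.505,-.381,.268,2)
im=np.vstack([cv2.resize(r.capture('side')[210:330,240:400],(640,300),interpolation=2),cv2.resize(r.capture('top')[170:270,380:500],(640,300),interpolation=2)])
im=np.vstack([cv2.resize(r.capture('side')[220:330,240:400],(480,330),interpolation=2),cv2.resize(r.capture('top')[175:265,390:550],(480,270),interpolation=2)])
cv2.imwrite('pics/above.png',im[:,:,::-1])"
```

```text
time_s: 2.8
time_s: 3.1
tcp_pos: [0.5065, -0.3848, 0.3554]
t3.1 tcp [ 0.5065 -0.3848  0.3554] rpy [-1.8e+02  1.0e-01  1.8e+00] j [-20.  19.  -8.   0. -63. 111.] F [-0.1 -0.4  0.4] w 0.0878
row [-0.0012 -0.0038  0.0874] [-0.03  0.11 -0.18]
```

View pics/above.png

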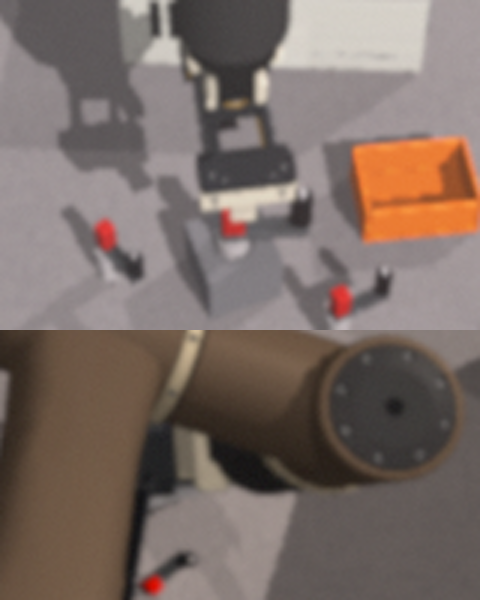

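Side view: the open jaws stand over the red grip (235,225 in the crop), with the handle clear to the right. Descending.

```bash
python3 -m pendant '[[[-0.001,-0.004,0.045,0,0,0,1],[-0.001,-0.004,0.087,0,0,0,1],[-0.001,-0.004,0.087,0,0,0,1],[-0.001,-0.004,0.087,0,0,0,1]]]' | head -4;  python3 -m pendant '[[[0,0,0,0,0,0,-1],[0,0,0,0,0,0,-1],[0,0,0,0,0,0,-1],[0,0,0,0,0,0,-1],[0,0,0,0,0,0,-1]]]' 35;python3 -m pendant '[[[0,0,0,0,0,0,-1],[0,0,0,0,0,0,-1],[0,0,0,0,0,0,-1],[0,0,0,0,0,0,-1],[0,0,0,0,0,0,-1]]]' 35
```

```text
time_s: 3.7
tcp_pos: [0.5063, -0.3804, 0.2701]
eef_rot: [180.0, 0.0, 2.0]
contact_force: [0.3, 0.0, 0.7]
time_s: 4.2
tcp_pos: [0.5056, -0.3808, 0.2693]
eef_rot: [180.0, -0.0, 1.9]
contact_force: [-0.2, 0.8, -0.5]
gripper_width: 0.0528
gripper_force: 0.0
time_s: 4.7
tcp_pos: [0.5056, -0.3807, 0.2687]
eef_rot: [-180.0, 0.0, 1.9]
contact_force: [-0.2, 0.3, 0.1]
gripper_width: 0.0219
gripper_force: 34.8
```

```bash
python3 -m pendant '[[[0,0,-0.02,0,0,0,-1],[0,0,-0.05,0,0,0,-1],[0,0,-0.09,0,0,0,-1],[0,0,-0.13,0,0,0,-1],[0,0,-0.17,0,0,0,-1]]]' 35; python3 -c "
from h import *
go(.58,-.12,.44,35);go(.597,.0315,.44,35)"
```

```text
time_s: 5.2
tcp_pos: [0.5052, -0.3804, 0.4395]
eef_rot: [-179.9, 0.1, 1.9]
contact_force: [0.7, -1.2, -3.3]
gripper_width: 0.0219
gripper_force: 34.8
t5.2 tcp [ 0.5052 -0.3804  0.4395] rpy [-1.799e+02  1.000e-01  1.900e+00] j [-19.  15.  -2.  -0. -73. 111.] F [ 0.7 -1.2 -3.3] w 0.0219
row [ 0.0832 -0.2579 -0.0003] [ -0.08   0.05 -33.15]
t5.2 tcp [ 0.5052 -0.3804  0.4395] rpy [-1.799e+02  1.000e-01  1.900e+00] j [-19.  15.  -2.  -0. -73. 111.] F [ 0.7 -1.2 -3.3] w 0.0219
row [ 1.051e-01 -4.087e-01 -1.000e-04] [ -0.08   0.05 -33.15]
```

```bash
for i in 1; do python3 -m pendant '[[[0.008,-0.03,0,0,0,-4,-1],[0.018,-0.07,0,0,0,-11,-1],[0.028,-0.11,0,0,0,-18,-1],[0.039,-0.15,0,0,0,-25,-1],[0.049,-0.19,0,0,0,-33,-1]]]' | head -2; done; python3 -c "
from h import *
go(.597,.0315,.44,35)"
```

```text
time_s: 5.7
tcp_pos: [0.5482, -0.1875, 0.4381]
t5.7 tcp [ 0.5482 -0.1875  0.4381] rpy [-179.9    0.    35.1] j [  0.  10.  -9.  -0. -71. 125.] F [ 1.1 -0.2 -3.2] w 0.0218
row [ 0.1659 -0.1511 -0.0018] [-0.06  0.03  0.13]
```

```bash
python3 -m pendant '[[[0.033,-0.03,0,0,0,0,-1],[0.066,-0.06,0,0,0,0,-1],[0.1,-0.09,0,0,0,0,-1],[0.133,-0.12,0,0,0,0,-1],[0.15,-0.137,0,0,0,0,-1]]]' | head -2; python3 -m pendant '[[[0.008,-0.007,0,0,0,0,-1],[0.016,-0.014,0,0,0,0,-1],[0.016,-0.014,0,0,0,0,-1],[0.016,-0.014,0,0,0,0,-1]]]' | head -2; python3 -c "
from h import *
go(.597,.0315,.44,35)
S=r.capture('side');T=r.capture('top')
cv2.imwrite('pics/port2.png',np.hstack([cv2.resize(S[90:220,280:390],(440,520),interpolation=2),cv2.resize(T[150:230,270:360],(360,320),interpolation=2)[:520] if 0 else cv2.resize(T[130:260,270:360],(360,520),interpolation=2)])[:,:,::-1])
s=r.get_state()['tcp_pos']
for dz in(-.2587,-.2307,-.1637,-.1427): print(dz,proj('side',s+[0,0,dz]).round(1))
print('port',proj('side',np.array([.597,.0315,.148])).round(1))"
```

```text
time_s: 6.2
tcp_pos: [0.5934, 0.012, 0.4379]
time_s: 6.6
tcp_pos: [0.5981, 0.0289, 0.4386]
t6.6 tcp [0.5981 0.0289 0.4386] rpy [-180.     0.    34.8] j [ 21.  12.  -6.   0. -71. 103.] F [-0.4 -0.9 -3.2] w 0.0221
row [ 0.0006 -0.0028 -0.0014] [-0.01  0.04 -0.17]
-0.2587 [332.2 175.3]
-0.2307 [332.4 168.9]
-0.1637 [332.7 153. ]
-0.1427 [332.8 147.8]
port [331.7 181.8]
```

View pics/port2.png

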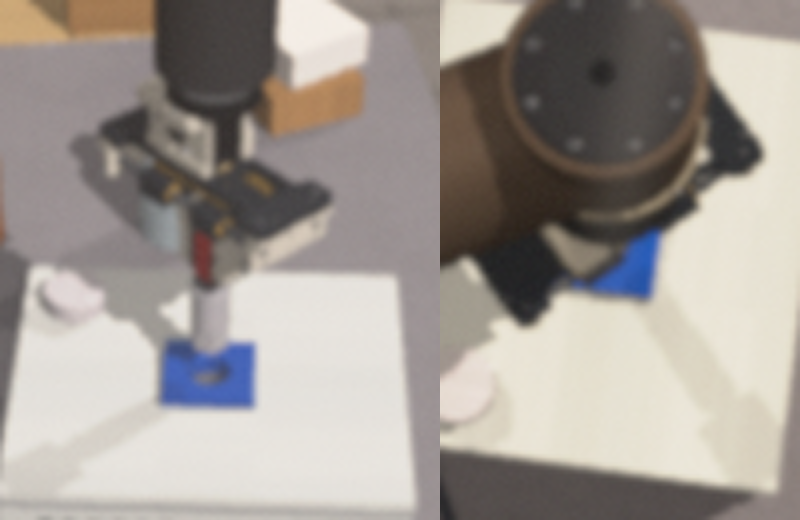

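The side view shows the hex end hanging just above the bore: shaft column is about 332.5, hex end row about 177, bore at about (333,183.5). To settle y, I'll solve the block's position from its hull centroid in both views, allowing for the 8 mm skirt.

```bash
python3 - <<'E'
from h import *
from scipy.optimize import least_squares
a=np.radians(-8.8);Rz=np.array([[np.cos(a),-np.sin(a)],[np.sin(a),np.cos(a)]])
def hull(n,c):
    P=[proj(n,np.r_[np.array(c)+Rz@[sx*.04,sy*.04],z]) for sx in(-1,1) for sy in(-1,1) for z in(.148,.14)]
    h=cv2.convexHull(np.array(P,np.float32))[:,0];return h
def cen(h):
    M=cv2.moments(h.reshape(-1,1,2));return np.array([M['m10']/M['m00'],M['m01']/M['m00']]),M['m00']
for n in("side","top"):
    im=cv2.imread(f"pics/{n}0.png").astype(float)
    # soft blueness, subpixel centroid (hole filled)
    x0,y0,x1,y1=(312,168,352,198) if n=="side" else(288,166,336,214)
    q=im[y0:y1,x0:x1];b=np.clip((q[...,0]-q[...,2]),0,None);b/=np.percentile(b,97);m=(b>.5).astype(np.uint8)
    cn=max(cv2.findContours(m,0,1)[0],key=cv2.contourArea)
    f=np.zeros_like(m);cv2.drawContours(f,[cn],-1,1,-1)
    ys,xs=np.nonzero(f);c=np.array([xs.mean()+x0,ys.mean()+y0])
    s=least_squares(lambda p:cen(hull(n,p))[0]-c,[.597,.03],diff_step=1e-3).x
    print(n,c.round(2),"area",f.sum(),"pred",cen(hull(n,s))[1],"port",s.round(4))
    hy,hx=np.nonzero((f==1)&(b<.5)&(abs(np.add.outer(np.arange(y1-y0),0*np.arange(x1-x0))+y0-c[1])<6)&(abs(np.arange(x1-x0)+x0-c[0])<7))
    print("  hole px",len(hx),hx.mean()+x0,hy.mean()+y0, plane(n,(hx.mean()+x0,hy.mean()+y0),.148))
E
```

```text
side [331.57 182.85] area 338 pred 389.6179162233602 port [0.5968 0.0318]
  hole px 23 332.5652173913044 183.6086956521739 [0.59889203 0.02185745 0.148     ]
top [311.04 189.35] area 648 pred 716.3656328332145 port [0.5983 0.0325]
  hole px 121 311.45454545454544 189.22314049586777 [0.5980427  0.03132826 0.148     ]
```

```bash
python3 -c "
from h import *
go(.5977,.0318,.414,35)"; python3 -m pendant '[[[0.001,-0.0026,0.008,0,0,0,-1],[0.001,-0.0026,0.016,0,0,0,-1],[0.001,-0.0026,0.024,0,0,0,-1],[0.001,-0.0026,0.024,0,0,0,-1],[0.001,-0.0026,0.024,0,0,0,-1]]]' | head -4;python3 -c "
from h import *
go(.5977,.0318,.409,35)"
```

```text
t6.7 tcp [0.5981 0.0286 0.4388] rpy [-180.     0.    34.8] j [ 21.  12.  -6.   0. -71. 103.] F [-0.7 -0.7 -3.3] w 0.0219
row [ 0.0015 -0.0029  0.0248] [-0.    0.01 -0.21]
time_s: 7.2
tcp_pos: [0.5977, 0.0322, 0.4144]
eef_rot: [-180.0, 0.0, 34.9]
contact_force: [0.9, -0.7, -3.1]
t7.2 tcp [0.5977 0.0322 0.4144] rpy [-180.     0.    34.9] j [ 22.  13.  -9.   0. -68. 103.] F [ 0.9 -0.7 -3.1] w 0.0218
row [-0.0002  0.0004  0.0054] [-0.    0.05 -0.14]
```

```bash
for i in 1 2 3 4; do python3 -m pendant '[[[0,0,0.001,0,0,0,-1],[0,0,0.002,0,0,0,-1],[0,0,0.002,0,0,0,-1]]]' | sed -n '2p;4p'; done
```

```text
tcp_pos: [0.5976, 0.0323, 0.4129]
contact_force: [-0.8, 0.8, -2.6]
tcp_pos: [0.5976, 0.0323, 0.4106]
contact_force: [-0.3, -0.7, -2.5]
tcp_pos: [0.5976, 0.0323, 0.4086]
contact_force: [0.6, 0.5, -3.8]
tcp_pos: [0.5976, 0.0323, 0.4066]
contact_force: [0.6, -1.2, -4.0]
```

```bash
for i in 1 2 3 ; do python3 -m pendant '[[[0,0,0.001,0,0,0,-1],[0,0,0.0015,0,0,0,-1],[0,0,0.0015,0,0,0,-1]]]' | sed -n '2p;4p'; done
```

```text
tcp_pos: [0.5976, 0.0323, 0.4052]
contact_force: [-0.3, -0.2, -3.7]
tcp_pos: [0.5976, 0.0323, 0.4037]
contact_force: [-0.0, 0.9, -3.4]
tcp_pos: [0.5976, 0.0323, 0.4022]
contact_force: [0.4, -0.1, -3.4]
```

```bash
for i in 1 2 3 4; do python3 -m pendant '[[[0,0,0.001,0,0,0,-1],[0,0,0.0015,0,0,0,-1],[0,0,0.0015,0,0,0,-1]]]' | sed -n '2p;4p'; done
```

```text
tcp_pos: [0.5976, 0.0323, 0.4007]
contact_force: [0.4, -0.1, -3.4]
tcp_pos: [0.5976, 0.0323, 0.3992]
contact_force: [0.1, 0.5, -3.3]
tcp_pos: [0.5976, 0.0323, 0.3977]
contact_force: [-0.3, -0.2, -2.7]
tcp_pos: [0.5976, 0.0323, 0.3962]
contact_force: [0.2, 0.0, -3.1]
```

```bash
for i in 1 2 3 4 5 6 7 8 9; do python3 -m pendant '[[[0,0,0.001,0,0,0,-1],[0,0,0.002,0,0,0,-1],[0,0,0.002,0,0,0,-1]]]' | sed -n '2p;4p'; done
```

```text
tcp_pos: [0.5976, 0.0323, 0.3941]
contact_force: [0.1, 0.1, -3.3]
tcp_pos: [0.5976, 0.0323, 0.3921]
contact_force: [0.5, 0.6, -3.7]
tcp_pos: [0.5976, 0.0323, 0.3901]
contact_force: [-0.4, -0.2, -3.3]
tcp_pos: [0.5976, 0.0323, 0.3881]
contact_force: [-1.1, -0.2, -4.3]
tcp_pos: [0.5976, 0.0323, 0.3861]
contact_force: [0.1, 0.1, -4.1]
tcp_pos: [0.5976, 0.0323, 0.3841]
contact_force: [-0.0, -0.5, -2.6]
tcp_pos: [0.5976, 0.0323, 0.3821]
contact_force: [0.1, 0.1, -3.3]
tcp_pos: [0.5976, 0.0323, 0.3801]
contact_force: [-0.6, 0.5, -2.6]
tcp_pos: [0.5976, 0.0323, 0.3781]
contact_force: [0.1, -0.5, -3.6]
```

```bash
for i in 1 2 3; do python3 -m pendant '[[[0,0,0.001,0,0,0,-1],[0,0,0.0015,0,0,0,-1],[0,0,0.0015,0,0,0,-1]]]' | sed -n '2p;4p'; done;  for i in 1 2 3; do python3 -m pendant '[[[0,0,0.0005,0,0,0,-1],[0,0,0.0007,0,0,0,-1],[0,0,0.0007,0,0,0,-1]]]' | sed -n '2p;4p'; done
```

```text
tcp_pos: [0.5976, 0.0323, 0.3767]
contact_force: [-0.0, -0.6, -2.9]
tcp_pos: [0.5976, 0.0323, 0.3752]
contact_force: [0.6, 0.5, -3.5]
tcp_pos: [0.5976, 0.0323, 0.3737]
contact_force: [0.1, 0.5, -3.1]
tcp_pos: [0.5976, 0.0323, 0.3731]
contact_force: [0.9, -0.4, -2.8]
tcp_pos: [0.5976, 0.0323, 0.3723]
contact_force: [-0.1, 0.4, -2.7]
tcp_pos: [0.5976, 0.0323, 0.3716]
contact_force: [-0.5, 1.3, -3.4]
```

```bash
for i in 1 2 3 4 5; do python3 -m pendant '[[[0,0,0.0005,0,0,0,-1],[0,0,0.001,0,0,0,-1],[0,0,0.001,0,0,0,-1]]]' | sed -n '2p;4p'; done
```

```text
tcp_pos: [0.5976, 0.0323, 0.3706]
contact_force: [-0.1, -0.4, -3.2]
tcp_pos: [0.5976, 0.0323, 0.3696]
contact_force: [0.7, -0.7, -3.3]
tcp_pos: [0.5976, 0.0323, 0.3686]
contact_force: [0.8, -0.0, -4.0]
tcp_pos: [0.5976, 0.0323, 0.3676]
contact_force: [1.2, 0.5, -3.1]
tcp_pos: [0.5977, 0.0322, 0.3668]
contact_force: [1.0, -0.5, -3.0]
```

```bash
for i in 1 2 3 4; do python3 -m pendant '[[[0,0,0.0005,0,0,0,-1],[0,0,0.001,0,0,0,-1],[0,0,0.001,0,0,0,-1]]]' | sed -n '2p;4p'; done
```

```text
tcp_pos: [0.5977, 0.0322, 0.3657]
contact_force: [1.7, -1.3, -3.5]
tcp_pos: [0.5977, 0.0322, 0.3647]
contact_force: [0.7, -1.3, -2.4]
tcp_pos: [0.5977, 0.0322, 0.3637]
contact_force: [1.4, -2.3, -2.1]
tcp_pos: [0.5977, 0.0322, 0.3627]
contact_force: [1.9, -2.7, -0.7]
```

```bash
for i in 1 2 ; do python3 -m pendant '[[[0,0,0.0005,0,0,0,-1],[0,0,0.0005,0,0,0,-1]]]' | sed -n '2p;4p'; done; python3 -c "
from h import *
s=st();print(s['moment'])"
```

```text
tcp_pos: [0.5977, 0.0322, 0.3623]
contact_force: [3.4, -2.7, -2.2]
tcp_pos: [0.5977, 0.0322, 0.3618]
contact_force: [2.4, -3.6, -2.0]
t18.1 tcp [0.5977 0.0322 0.3618] rpy [180.   -0.   34.9] j [ 22.  15. -13.   0. -62. 103.] F [ 2.4 -3.6 -2. ] w 0.0220
[-1.5118022  -1.11549207 -0.0244982 ]
```

```bash
for i in 1 2 ; do python3 -m pendant '[[[0,0.0006,0,0,0,0,-1],[0,0.0006,0,0,0,0,-1],[0,0.0006,0,0,0,0,-1]]]' | sed -n '2p;4p'; done; for i in 1 2 ; do python3 -m pendant '[[[0,0,0.0005,0,0,0,-1],[0,0,0.001,0,0,0,-1]]]' | sed -n '2p;4p'; done; python3 -c "
from h import *
s=st();print(s['moment'])"
```

```text
tcp_pos: [0.5978, 0.0319, 0.3615]
contact_force: [1.7, -2.1, -2.8]
tcp_pos: [0.5981, 0.0314, 0.3613]
contact_force: [0.3, 0.2, -4.1]
tcp_pos: [0.5982, 0.0313, 0.3605]
contact_force: [-0.6, -0.2, -3.8]
tcp_pos: [0.5983, 0.0313, 0.3596]
contact_force: [0.6, 0.6, -2.2]
t19.1 tcp [0.5983 0.0313 0.3596] rpy [-180.     0.    34.9] j [ 22.  15. -13.  -0. -62. 103.] F [ 0.6  0.6 -2.2] w 0.0219
[-0.12040729  0.01381947 -0.01327367]
```

```bash
for i in 1 2 3 4; do python3 -m pendant '[[[0,0,0.0005,0,0,0,-1],[0,0,0.001,0,0,0,-1],[0,0,0.001,0,0,0,-1]]]' | sed -n '2p;4p'; done; python3 -c "
from h import *
s=st();print(s['moment'])"
```

```text
tcp_pos: [0.5983, 0.0313, 0.3586]
contact_force: [0.2, -0.6, -3.5]
tcp_pos: [0.5983, 0.0313, 0.3576]
contact_force: [-0.3, 0.2, -3.0]
tcp_pos: [0.5983, 0.0313, 0.3566]
contact_force: [0.1, 0.0, -3.1]
tcp_pos: [0.5983, 0.0313, 0.3556]
contact_force: [0.1, 0.9, -3.7]
t20.3 tcp [0.5983 0.0313 0.3556] rpy [-180.     0.    34.9] j [ 22.  16. -13.  -0. -61. 103.] F [ 0.1  0.9 -3.7] w 0.0218
[-0.12990861 -0.03370168 -0.04944604]
```

```bash
for i in 1 2 3 4 5; do python3 -m pendant '[[[0,0,0.0005,0,0,0,-1],[0,0,0.0007,0,0,0,-1],[0,0,0.0007,0,0,0,-1]]]' | sed -n '2p;4p'; done; python3 -c "
from h import *
s=st();print(s['moment'])"
```

```text
tcp_pos: [0.5983, 0.0313, 0.355]
contact_force: [-0.1, 0.9, -2.9]
tcp_pos: [0.5983, 0.0313, 0.3543]
contact_force: [0.3, 0.5, -3.7]
tcp_pos: [0.5983, 0.0313, 0.3537]
contact_force: [-0.6, 0.1, -2.6]
tcp_pos: [0.5983, 0.0313, 0.3536]
contact_force: [-3.4, 0.3, 4.5]
tcp_pos: [0.5983, 0.0313, 0.3537]
contact_force: [-4.9, 0.3, 9.4]
t21.8 tcp [0.5983 0.0313 0.3537] rpy [ 1.80e+02 -1.00e-01  3.49e+01] j [ 22.  16. -13.   0. -61. 103.] F [-4.9  0.3  9.4] w 0.0219
[0.43509171 2.02241249 0.01914588]
```

Floor contact came at the depth expected for fully home (about 53 mm). I'll ease off slightly, turn a little clockwise, and check the moment and a picture for tray motion.

```bash
python3 -m pendant '[[[0,0,-0.0008,0,0,0,-1],[0,0,-0.0008,0,0,0,-1],[0,0,-0.0008,0,0,0,-1]]]' | sed -n '2p;4p'; python3 -c "
from h import *
cv2.imwrite('pics/pre.png',r.capture('top')[:,:,::-1])
s=st();print(s['moment'])";for i in 1 2; do python3 -m pendant '[[[0,0,0,0,0,4,-1],[0,0,0,0,0,8,-1],[0,0,0,0,0,12,-1],[0,0,0,0,0,16,-1],[0,0,0,0,0,20,-1]]]' | sed -n '2,4p';python3 -c "
from h import *
s=st();print(s['moment'])"; done; python3 -c "
from h import *
S=r.capture('side');T=r.capture('top')
cv2.imwrite('pics/wind.png',np.hstack([cv2.resize(S[110:240,275:395],(400,433),interpolation=2),cv2.resize(T[110:240,255:375],(400,433),interpolation=2)])[:,:,::-1])"
```

```text
tcp_pos: [0.5984, 0.0313, 0.3537]
contact_force: [-3.8, 0.6, 6.4]
t22.1 tcp [0.5984 0.0313 0.3537] rpy [180.   -0.   34.9] j [ 22.  16. -13.   0. -61. 103.] F [-3.3 -0.1  6.8] w 0.0217
[0.22805022 1.45762919 0.00194963]
tcp_pos: [0.5985, 0.0315, 0.3537]
eef_rot: [-180.0, -0.1, 14.7]
contact_force: [-3.6, 1.5, 6.0]
t22.6 tcp [0.5985 0.0315 0.3537] rpy [-1.80e+02 -1.00e-01  1.47e+01] j [ 22.  16. -13.  -0. -61.  83.] F [-3.6  1.5  6. ] w 0.0222
[0.72067841 1.32358254 0.19012805]
tcp_pos: [0.5985, 0.0316, 0.3536]
eef_rot: [-180.0, -0.1, -5.3]
contact_force: [-3.4, 3.1, 6.1]
t23.1 tcp [0.5985 0.0316 0.3536] rpy [-1.8e+02 -1.0e-01 -5.3e+00] j [ 22.  16. -13.  -0. -61.  63.] F [-3.4  3.1  6.1] w 0.0218
[0.9616604  1.37308256 0.15916161]
```

View pics/wind.png

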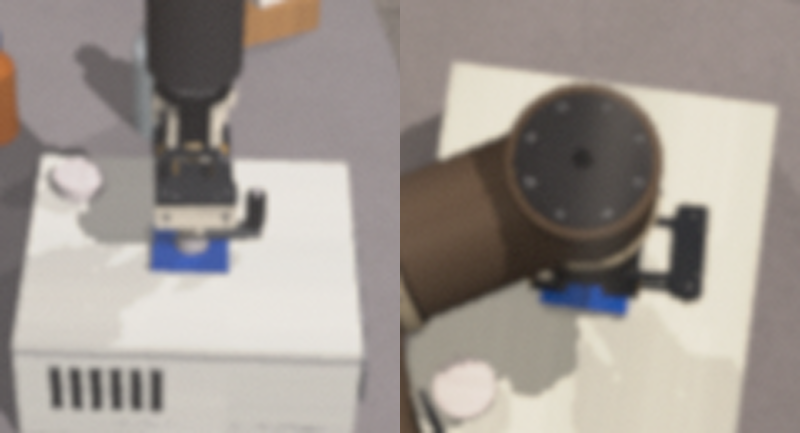

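The handle arm sits just above the blue block, so the crank is home. The turning moment of 0.16–0.19 Nm shows the drive is engaged. Winding on.

```bash
for i in 1 2 3 4 5 6 7 8; do python3 -m pendant '[[[0,0,0,0,0,5,-1],[0,0,0,0,0,10,-1],[0,0,0,0,0,15,-1],[0,0,0,0,0,20,-1],[0,0,0,0,0,25,-1]]]' | sed -n '2,4p'|tr '\n' ' ';python3 -c "
from plant import r
s=r.get_state();print(s['moment'].round(2),s['joints'][5].round(1))"; done
```

```text
tcp_pos: [0.5985, 0.0317, 0.3537] eef_rot: [-179.9, -0.0, -30.3] contact_force: [-3.0, 2.3, 6.1] [1.17 1.3  0.15] 38.0
tcp_pos: [0.5986, 0.0318, 0.3537] eef_rot: [-179.9, -0.0, -55.3] contact_force: [-3.3, 3.2, 5.3] [1.31 1.2  0.18] 13.0
tcp_pos: [0.5987, 0.0318, 0.3537] eef_rot: [-179.9, 0.0, -80.3] contact_force: [-3.1, 2.1, 5.2] [1.29 0.99 0.14] -12.0
tcp_pos: [0.5988, 0.0318, 0.3537] eef_rot: [-179.9, 0.1, -105.3] contact_force: [-1.3, 3.0, 4.5] [1.23 0.71 0.14] -37.0
tcp_pos: [0.5989, 0.0318, 0.3537] eef_rot: [-179.9, 0.1, -130.3] contact_force: [-1.2, 2.4, 4.3] [1.09 0.38 0.11] -62.0
tcp_pos: [0.599, 0.0317, 0.3537] eef_rot: [-180.0, 0.1, -155.3] contact_force: [-0.8, 1.6, 3.5] [0.7  0.21 0.19] -87.0
tcp_pos: [0.599, 0.0316, 0.3537] eef_rot: [180.0, 0.1, 179.7] contact_force: [-0.9, 1.1, 4.2] [0.47 0.07 0.14] -112.0
tcp_pos: [0.599, 0.0314, 0.3537] eef_rot: [179.9, 0.1, 154.7] contact_force: [-0.4, 0.4, 4.4] [0.1  0.04 0.17] -137.0
```

```bash
for i in 1 2 3; do python3 -m pendant '[[[0,0,0,0,0,3,-1],[0,0,0,0,0,6,-1],[0,0,0,0,0,10,-1]]]' | sed -n '3,4p'|tr '\n' ' ';python3 -c "
from plant import r
s=r.get_state();print(s['moment'].round(2),s['joints'][5].round(1))"; done
python3 -c "
from h import *
st()
T=r.capture('top')
cv2.imwrite('pics/tray.png',np.hstack([cv2.resize(T[80:260,230:400],(378,400),interpolation=2),cv2.resize(cv2.imread('pics/pre.png')[80:260,230:400,::-1],(378,400),interpolation=2)])[:,:,::-1])"
```

```text
eef_rot: [179.9, 0.1, 144.8] contact_force: [-0.2, 0.2, 4.1] [0.07 0.19 0.14] -146.9
eef_rot: [179.9, 0.1, 134.8] contact_force: [-0.7, 0.3, 3.9] [-0.05  0.15  0.16] -156.9
eef_rot: [179.9, 0.1, 124.8] contact_force: [-1.2, 0.1, 4.2] [-0.09  0.28  0.24] -166.9
t28.1 tcp [0.5988 0.0313 0.3537] rpy [1.799e+02 1.000e-01 1.248e+02] j [  22.   16.  -13.    0.  -61. -167.] F [-1.2  0.1  4.2] w 0.0218
```

View pics/tray.png

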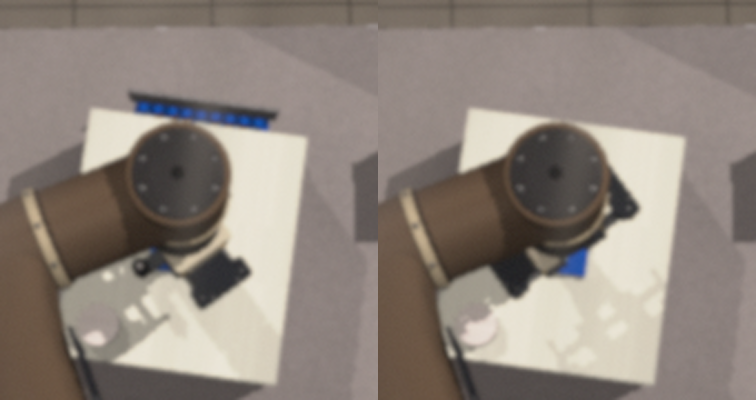

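The top view shows the tray well out: panel at crop (204,105), 60 mm out at most. The wrist is near its range, so I'll re-grip half a turn back and wind on until the stop is felt.

```bash
python3 -m pendant '[[[0,0,0,0,0,0,1],[0,0,0,0,0,0,1],[0,0,0,0,0,0,1],[0,0,0,0,0,0,1],[0,0,0,0,0,0,1]]]' | tail -3; python3 -m pendant '[[[0,0,-0.02,0,0,0,1],[0,0,-0.045,0,0,0,1],[0,0,-0.065,0,0,0,1],[0,0,-0.065,0,0,-8,1],[0,0,-0.065,0,0,-16,1]]]' | sed -n '2,5p'; for i in 1 2 3 4; do  python3 -m pendant '[[[0,0,0,0,0,-8.2,1],[0,0,0,0,0,-16.4,1],[0,0,0,0,0,-24.6,1],[0,0,0,0,0,-32.8,1],[0,0,0,0,0,-41,1]]]' | sed -n '2,3p'; done;python3 -c "
from h import *
go(.5988,.0313,.3545,-55.2)"
```

```text
contact_force: [0.1, 0.4, -0.4]
gripper_width: 0.0563
gripper_force: 0.0
tcp_pos: [0.5983, 0.0313, 0.4189]
eef_rot: [179.9, 0.0, 141.2]
contact_force: [0.3, 0.3, -1.2]
gripper_width: 0.0871
tcp_pos: [0.5983, 0.0313, 0.4179]
eef_rot: [180.0, -0.0, -177.8]
tcp_pos: [0.5983, 0.0313, 0.4179]
eef_rot: [180.0, -0.0, -136.8]
tcp_pos: [0.5983, 0.0313, 0.4179]
eef_rot: [180.0, -0.0, -95.8]
tcp_pos: [0.5983, 0.0313, 0.4179]
eef_rot: [180.0, 0.0, -54.8]
t31.2 tcp [0.5983 0.0313 0.4179] rpy [180.    0.  -54.8] j [ 22.  13.  -8.  -0. -69.  14.] F [-0.3  0.3  0.1] w 0.0878
row [ 0.0003 -0.0004  0.0634] [0.01 0.   0.41]
```

```bash
python3 -m pendant '[[[0,0,0.03,0,0,0.4,1],[0,0,0.055,0,0,0.4,1],[0,0,0.063,0,0,0.4,1],[0,0,0.063,0,0,0.4,1],[0,0,0.063,0,0,0.4,1]]]' | sed -n '2,5p'; for i in 1 2; do python3 -m pendant '[[[0,0,0,0,0,0,-1],[0,0,0,0,0,0,-1],[0,0,0,0,0,0,-1],[0,0,0,0,0,0,-1],[0,0,0,0,0,0,-1]]]' 35| tail -5;done;  for i in 1 2 3 4; do python3 -m pendant '[[[0,0,0,0,0,3,-1],[0,0,0,0,0,6,-1],[0,0,0,0,0,6,-1]]]' | sed -n '2,4p'|tr '\n' ' ';python3 -c "
from plant import r
s=r.get_state();print(s['moment'].round(2),s['joints'][5].round(1))"; done
```

```text
tcp_pos: [0.5988, 0.0314, 0.3561]
eef_rot: [-179.9, -0.0, -55.5]
contact_force: [1.7, 0.1, 0.4]
gripper_width: 0.0878
tcp_pos: [0.5983, 0.0313, 0.3552]
eef_rot: [-180.0, -0.0, -55.5]
contact_force: [-0.1, -0.6, 0.2]
gripper_width: 0.0532
gripper_force: 0.0
tcp_pos: [0.5985, 0.0314, 0.355]
eef_rot: [-180.0, -0.0, -55.5]
contact_force: [0.8, 1.0, -1.5]
gripper_width: 0.0218
gripper_force: 35.0
tcp_pos: [0.5985, 0.0315, 0.355] eef_rot: [-180.0, -0.0, -61.6] contact_force: [1.9, 2.2, -1.0] [ 0.54 -0.76  0.03] 6.8
tcp_pos: [0.5985, 0.0314, 0.355] eef_rot: [-180.0, 0.0, -67.5] contact_force: [2.3, 0.9, -1.8] [ 0.6  -0.92  0.04] 0.8
tcp_pos: [0.5985, 0.0315, 0.355] eef_rot: [-180.0, 0.0, -73.5] contact_force: [2.2, 1.8, -1.7] [ 0.76 -1.01 -0.02] -5.1
tcp_pos: [0.5985, 0.0314, 0.355] eef_rot: [-180.0, 0.0, -79.4] contact_force: [2.9, 1.0, -1.9] [ 0.85 -1.12  0.05] -11.1
```

```bash
for i in 1 2 3 4 5; do python3 -m pendant '[[[0,0,0,0,0,4,-1],[0,0,0,0,0,8,-1],[0,0,0,0,0,12,-1]]]' | sed -n '2,4p'|tr '\n' ' ';python3 -c "
from plant import r
s=r.get_state();print(s['moment'].round(2),s['joints'][5].round(1))"; done
```

```text
tcp_pos: [0.5985, 0.0315, 0.355] eef_rot: [-180.0, 0.0, -91.5] contact_force: [3.0, 2.6, -2.4] [ 0.94 -1.14  0.11] -23.1
tcp_pos: [0.5985, 0.0315, 0.355] eef_rot: [-180.0, 0.0, -103.5] contact_force: [2.0, 2.6, -2.3] [ 1.   -1.05  0.13] -35.1
tcp_pos: [0.5984, 0.0315, 0.355] eef_rot: [-180.0, 0.0, -115.5] contact_force: [2.1, 2.1, -2.2] [ 1.1  -1.04  0.14] -47.1
tcp_pos: [0.5984, 0.0315, 0.355] eef_rot: [-180.0, 0.0, -127.5] contact_force: [2.7, 2.7, -1.7] [ 1.15 -1.09  0.16] -59.1
tcp_pos: [0.5985, 0.0316, 0.355] eef_rot: [-180.0, 0.0, -139.4] contact_force: [1.6, 1.2, -0.7] [ 0.75 -0.69  1.03] -71.1
```

The moment jumped to 1 Nm, so the tray is at its stop. I'll back off slightly, release and lift clear.

```bash
python3 -m pendant '[[[0,0,0,0,0,-3,-1],[0,0,0,0,0,-3,-1]]]' >/dev/null; python3 -c "
from h import *
print(st()['moment'])"; for i in 1 2; do python3 -m pendant '[[[0,0,0,0,0,0,1],[0,0,0,0,0,0,1],[0,0,0,0,0,0,1],[0,0,0,0,0,0,1],[0,0,0,0,0,0,1]]]' | tail -3;done; python3 -m pendant '[[[0,0,-0.02,0,0,0,1],[0,0,-0.04,0,0,0,1],[0,0,-0.08,0,0,0,1],[0,0,-0.11,0,0,0,1],[0,0,-0.11,0,0,0,1]]]' | sed -n '2,5p'; python3 -c "
from h import *
go(.58,-.2,.46,-136)"
```

```text
t35.6 tcp [0.5984 0.0315 0.355 ] rpy [ 180.     0.  -136.3] j [ 22.  16. -13.  -0. -61. -68.] F [ 3.   2.1 -2.4] w 0.0222
[ 1.08739529 -1.12747997  0.16651801]
contact_force: [-1.2, -0.1, -0.8]
gripper_width: 0.0561
gripper_force: 0.0
contact_force: [-0.5, -0.1, -1.0]
gripper_width: 0.0872
gripper_force: 0.0
tcp_pos: [0.599, 0.0312, 0.4702]
eef_rot: [-179.7, 0.4, -136.5]
contact_force: [0.5, 0.5, -0.2]
gripper_width: 0.0876
t37.1 tcp [0.599  0.0312 0.4702] rpy [-179.7    0.4 -136.5] j [ 22.  11.  -3.   0. -75. -68.] F [ 0.5  0.5 -0.2] w 0.0876
row [ 0.173  -0.1546  0.0097] [-0.26  0.38 -0.51]
```

Move aside for a clear final look.

```bash
python3 -m pendant '[[[0.173,-0.155,0,0,0,0,1],[0.173,-0.155,0,0,0,0,1],[0.173,-0.155,0,0,0,0,1],[0.173,-0.155,0,0,0,0,1],[0.173,-0.155,0,0,0,0,1]]]' | head -2;  python3 -m pendant '[[[0,0,0,0,0,0,1],[0,0,0,0,0,0,1]]]' | head -4; python3 - <<'E'
from h import *
S,T=r.capture("side"),r.capture("top")
for n,im in(("side",S),("top",T)):
    print(n,[b for b in blobs(im,'red')[0] if 280<b[0][0]<390 and 100<b[0][1]<230])
cv2.imwrite('pics/end.png',np.hstack([cv2.resize(S[90:250,260:430],(400,376),interpolation=2),cv2.resize(T[90:250,235:405],(400,376),interpolation=2)])[:,:,::-1])
a=np.radians(-8.8)
for x in(.214,.229,.234):print(x,proj("top",np.array([.5983+x*np.cos(a),.0315+x*np.sin(a),.11])).round(1))
E
```

```text
time_s: 37.6
tcp_pos: [0.5786, -0.203, 0.4647]
time_s: 37.8
tcp_pos: [0.5791, -0.2011, 0.4644]
eef_rot: [180.0, -0.0, -136.7]
contact_force: [-0.1, 0.2, 0.3]
side []
top []
0.214 [321.2 123.8]
0.229 [321.8 119.2]
0.234 [322.1 117.6]
```

View pics/end.png

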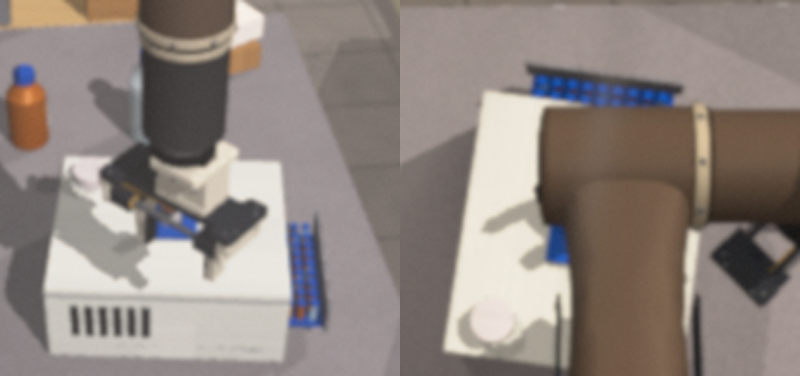

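The tray is clearly further out, but the arm hides the crank. One more move aside, then a numeric check.

```bash
python3 -m pendant '[[[0.14,-0.13,0,0,0,0,1],[0.14,-0.13,0,0,0,0,1],[0.14,-0.13,0,0,0,0,1],[0.14,-0.13,0,0,0,0,1],[0.14,-0.13,0,0,0,0,1]]]' | head -2;  python3 -m pendant '[[[0,0,0,0,0,0,1],[0,0,0,0,0,0,1]]]' | head -4; python3 - <<'E'
from h import *
S,T=r.capture("side"),r.capture("top")
B={}
for n,im in(("side",S),("top",T)):
    B[n]=[b for b in blobs(im,'red')[0] if 280<b[0][0]<345 and 100<b[0][1]<230];print(n,B[n])
if B["side"] and B["top"]:
    k=lambda n:max(B[n],key=lambda b:b[1][4])[0];print("grip",tri(k("side"),k("top")))
cv2.imwrite('pics/end2.png',np.hstack([cv2.resize(S[90:250,260:430],(400,376),interpolation=2),cv2.resize(T[90:250,235:405],(400,376),interpolation=2)])[:,:,::-1])
E
```

```text
time_s: 38.4
tcp_pos: [0.567, -0.3939, 0.4637]
time_s: 38.6
tcp_pos: [0.5677, -0.3895, 0.465]
eef_rot: [180.0, 0.0, -136.5]
contact_force: [0.2, 0.1, 1.2]
side []
top [([310.8, 186.5], [307, 183, 8, 8, 46])]
```

View pics/end2.png

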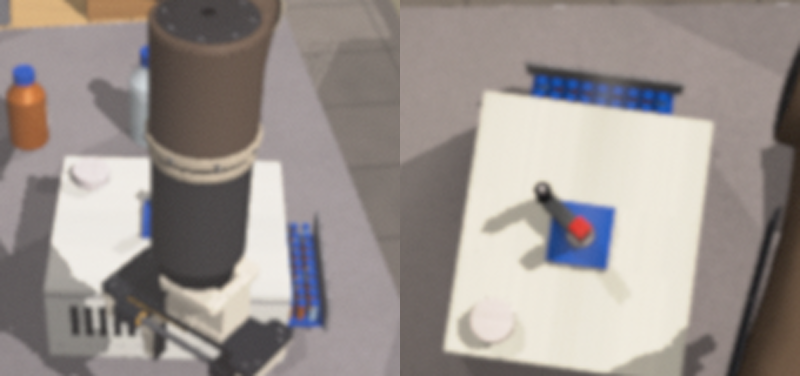

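The top view shows the crank upright in the port, with its red grip at (310.8,186.5). The tray is out, the tin and bottles look undisturbed, and the robot is clear. Handing in.

```bash
python3 -c "
from h import *
print(plane('top',(310.8,186.5),.211));print(r.close_job())"
```

```text
[0.59724521 0.03275078 0.211     ]
the job is handed in; nothing more can be done
None
```

I handed the job in, with no verdict returned: the crank sits upright and, by depth and drive resistance, fully home in the port; I wound the tray out until I felt the stop (about 1 Nm), and the robot is clear.

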